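Set the clamp cap of a drawing-board indexing head

TASK

Swing the indexing head by its upright handle until it clicks into its notch, with the handle lined up with the pointer on the foot. Then screw the knurled cap clockwise all the way down until it bottoms out, and back it off a quarter turn so the head keeps its running clearance. Finish with the gripper still holding the cap there, the head still in its notch, and do not disturb the other things on the desk.

Things in the scene. Friction and masses are not known exactly. Their poses are not given: they have to be found in the camera images.
- foot: heavy fixed grey round foot of the indexing head, 176 mm across, 14 mm high; its place and yaw vary. Origin on the desk on the vertical axis shared by foot, disc and cap; z up. Its -y tongue carries the pointer, its +y tongue a black plunger housing 30 mm high. Above it: aluminium disc (128 mm across, top at 29.5 mm), steel shoulder (33 mm across, top at 42 mm), threaded stud (16 mm across, top at 90 mm)
- handle_mid (a point): handle for swinging the disc: smooth black upright round post, 16 mm across, its top 80 mm above the desk, standing on an arm of the disc (22 mm wide, top at 30.5 mm). This point is on its axis, 55 mm above the desk, 102 mm from the head's axis, about which it travels on a circle. The round post may turn between the fingers
- pointer (a point): small raised steel diamond (top 22 mm above the desk) on the foot's -y tongue, 136 mm from the head's axis; this point is the middle of its top. With the head in its notch the handle stands straight between the head's axis and this pointer
- head (a joint): angle of disc and handle on the foot, rad, counter-clockwise from above positive. 0 = in the notch (handle along the foot's -y). Range -1.5 to 0.5, starts at -1.2 to -0.6: swing it counter-clockwise. Drag 0.06 N m; a spring plunger resists with about 0.4 N m more (4 N at the handle) near -0.2 to -0.1, then pulls the disc in from about -0.08 and holds it; past 0.1 it is out on the other side
- cap_mid (a point): middle of the screw cap on the stud: a knurled dark steel drum 46 mm across, 30 mm high, with one small raised bright rib on its top pointing to its +x. On its axis, half-way up: 57 mm above the desk when bottomed out (underside 42 mm, top 72 mm). Its axes turn with the cap, z up
- cap_turn (a joint): angle of the screw cap, rad, counter-clockwise from above (unscrewing) positive; 0 = bottomed out on the shoulder, a hard stop. Starts on the thread at 2.2 to 4.0; upper end at 5.2. It sinks 6 mm per full clockwise turn (0.95 mm per rad) and stays where left; drag 0.08 N m. A quarter turn back from the stop is 1.57
- cap: the same screw cap; origin at the centre of its underside, 15 mm below cap_mid
- spanner_grip (a point): handle of a 150 mm open-ended spanner lying loose near the head: leave alone
- eraser: white eraser block, 55 x 22 x 13 mm, loose near the head: leave alone
- tape_roll: roll of clear tape, 68 mm across, 19 mm high, lying flat near the head: leave alone
- rule: aluminium rule, 200 x 28 x 6 mm, lying loose near the head: leave alone
- mug: white mug, 80 mm across, 92 mm high: leave alone
- pencil_pot: dark steel pot, 74 mm across, 100 mm high, with pencils standing up to 170 mm: leave alone
- jar: closed clear jar, 60 mm across, 75 mm high: leave alone

How it is judged:
On the way, in this order (a step that is already met when the one before it is completed fails the run):
1. the head rests in its notch (value of joint head between -0.07 and 0.07 rad and value of joint cap_turn above 1.9 rad), for 0.3 s.
2. the cap is screwed down until it bottoms out, the head still in its notch (value of joint head between -0.07 and 0.07 rad and value of joint cap_turn below 0.1 rad), for 0.2 s.
At the end, for the whole second after the job is handed in: the cap stands a quarter turn (1.57 rad, within 0.3) above its bottom stop, at rest, and the fingers still press on it with more than 4 N; the head is in its notch (within 0.07 rad) (value of joint head between -0.07 and 0.07 rad and value of joint cap_turn between 1.271 and 1.871 rad and velocity of joint cap_turn between -0.1 and 0.1 rad/s and contact force between the fingers and cap above 4 N); the arm keeps its last pose, push and grip.
It fails at once if a bystander is moved by more than 30 mm (distance of any of spanner_grip, eraser, tape_roll, rule, mug, pencil_pot, jar from where it was at the start of the episode above 0.03 m).
It also fails if it takes over 70 s, if anything falls off the work surface, if the arm or the gripper's body presses on something with over 40 N, if the wrist force passes 120 N, or if a joint passes its speed limit or range.

ROBOT

A 7-joint arm with a two-finger parallel gripper is mounted at the origin on the work surface. World frame = base frame: x ahead of the robot, y to its left, z up, the work surface at z = 0. Lengths are in m, angles in rad, forces in N, time in s.
With the tool pointing down it reaches from about 0.425 to 0.8 m from the base axis. Payload 8.3 kg.
Tool frame: the origin (TCP) lies at the centre of the arm's flange, where the gripper is bolted on; the fingertips stand 173 mm ahead of it and the grasp point (between the pads) lies 155 mm ahead of it; z points along the fingers, y is the line along which they close (so a half turn about z gives the same grasp; the last joint's range is limited). The gripper opens to 85 mm and grips with 20 to 120 N. Pads are 22 mm wide; open, the fingers measure 114 mm over their backs; the gripper's body (76 mm by 85 mm) begins 54 mm behind the grasp point. The pads swing forward as they close: fully open they stand 13 mm farther back than shut.
Start: joints at [-1.197, 0.383, 0.016, 1.37, -0.006, 1.388, -0.046], TCP at [0.264, 0.566, 0.405] pointing down, gripper open.
Joint ranges: [-2.95, 2.95], [-0.25, 2.06], [-1.52, 1.56], [0.18, 2.33], [-1.44, 4.58], [0.02, 2.06], [-3.01, 3.01]. Speed limits (rad/s): [2.39, 2.39, 3.01, 3.01, 3.14, 3.14, 3.14].

INTERFACE

Orientations are given as a unit quaternion [x, y, z, w].
In Python, from cell import bot, imaging gives the robot as it stands.
- The arm moves only by the tool drive_tool, never from a script. Its argument "motion" is a list that holds one entry, the list of rows, each a list of 7 numbers: the shift along the world's x, y, z in cm, then the turn, a rotation vector about the world's x, y, z in rad, then the finger opening in cm, from 0 to 8.54. A call has 1 to 20 rows; each row shifts and turns the commanded pose from where the row before left it; what a row does not reach is not made up. A row lasts 1/8 s, in which the tool goes at most 62.5 mm and 10.7 degrees, less where a joint would pass 70% of its speed; a pose out of reach is approached as far as the arm can. A call is refused whole if a number of a shift passes 6.25 or a number of a turn 0.188, either way. A call with a gripper value outside its range is refused whole. The fingers move at their own pace and stop on an object; "grip_force" is the grip in N (left out, the last holds). Time passes only in rows, so rows that do not move let the fingers close. It gives the time, the measured TCP pose, the force, the opening and the grip force at its end, in the units of the state.
- bot.read_state(): the state, without advancing time (a new reading comes with each control period).
- imaging.get_image(name): name is "scene" or "top" or "wrist"; returns a dict with "pixels" (420x560x3 uint8, red, green, blue), "fx", "fy", "cx", "cy" (pixels), "k1" (the pictures are not rectified: a ray, as slopes to the right and down, at radius r is drawn at 1 + k1 r^2 times it, then the intrinsics apply), "cam_to_world" (4x4, takes a point from camera to world coordinates). Camera axes: x right, y up, looking along -z (the intrinsics and any distortion apply to the point x, -y, -z); pixel columns grow to the right and rows downward; lengths in m; the calibration is good to about 2 mm. A picture is of the moment at which its call begins. There is no depth.
- bot.sign_off(): hands the job in; it is judged then, once.
Trained networks look in the newest picture that a camera, given by its name, has taken for a name from the list of things; names that differ only in an ending like _2 or _b are one class to them, and where a whole thing is asked for, a point or a joint stands for the part that bears it (a point fixed in the world has none). Each returns a list of dicts, best first, with "score" (0 to 1); they miss things now and then, are a little off and sometimes report something else, mostly with a low value. They report only what shows in the picture. A call takes as long as a camera call.
- imaging.spot_in(camera, thing): "rect" ([centre column, centre row, width, height] in pixels, round what is visible of it).
The state is a dict: "time_s": time; "joint_positions": joint angles; "qd": joint speeds; "effort": joint torques, N m; "tool_pos": TCP position; "tool_rot": TCP orientation; "contact_force": force on the tool from outside, world axes, zero at the start; "moment": the same for the moment, N m; "grip_width": finger opening in m; "grasp_force": force on a finger pad.
Only numpy, scipy, OpenCV 4.12 (cv2) and the standard library are available. Lean on these libraries where they do the work, as an engineer would, in place of code of your own. Each camera call takes 0.05 s, during which the arm holds its last target. There are 200 camera calls.

## Working session

There is one attempt and no reset: what is moved stays moved. The work goes in short steps, Python scripts to look and compute and a tool call to move; the robot and the scene stay as the last step left them, time stands still between calls to the robot, and variables do not carry over. Pictures are saved under pics/ and viewed, at most 10 in all, crops included, and the job is handed in when it is done.

Besides the shell and the picture viewer there is one more tool, called after ">>>" as name(argument=value, ...), one argument or row to a line, values as JSON. drive_tool: Moves the arm, as the interface text tells. Its arguments: {"type":"object","properties":{"motion":{"type":"array","items":{"type":"array","items":{"type":"array","items":{"type":"number"}}}},"grip_force":{"type":"number"}},"required":["motion"]}

```bash
mkdir -p pics; cat > h.py <<'E'
import numpy as np, cv2
from cell import bot, imaging
def ray(im,u,v):
    x=(u-im["cx"])/im["fx"]; y=(v-im["cy"])/im["fy"]
    a,b=x,y
    for _ in range(30):
        s=1+im["k1"]*(a*a+b*b); a,b=x/s,y/s
    T=np.array(im["cam_to_world"]); d=T[:3,:3]@np.array([a,-b,-1]); return T[:3,3],d
def at_z(im,u,v,z):
    o,d=ray(im,u,v); return o+d*(z-o[2])/d[2]
def proj(im,p):
    T=np.array(im["cam_to_world"]); q=T[:3,:3].T@(np.array(p)-T[:3,3])
    a,b=q[0]/-q[2],-q[1]/-q[2]; s=1+im["k1"]*(a*a+b*b)
    return np.array([im["fx"]*a*s+im["cx"],im["fy"]*b*s+im["cy"]])
def save(im,n,k=1,box=None):
    p=im["pixels"][:,:,::-1]
    if box: p=p[box[1]:box[3],box[0]:box[2]]
    cv2.imwrite("pics/"+n,cv2.resize(p,None,fx=k,fy=k,interpolation=cv2.INTER_CUBIC))
E
python3 - <<'E'
from h import *
for c in("top","scene"):
    im=imaging.get_image(c); save(im,c+"0.png",1.4)
    print(c,np.round(np.array(im["cam_to_world"])[:3],3).tolist(),im["fx"],im["k1"])
    for t,z in(("foot",0.014),("handle_mid",.055),("pointer",.022),("cap_mid",.07),("spanner_grip",.005),("mug",.09),("pencil_pot",.1),("jar",.07),("tape_roll",.02),("eraser",.013),("rule",.006)):
        r=imaging.spot_in(c,t)
        for d in r[:2]: print(t,round(d["score"],2),np.round(d["rect"],1),np.round(at_z(im,*d["rect"][:2],z),3))
print(bot.read_state())
E
```

```text
top [[0.019, 0.993, -0.117, 0.416], [-1.0, 0.016, -0.026, -0.022], [-0.024, 0.118, 0.993, 1.317]] 514.0109198793431 -0.10951978073592313
foot 0.84 [308.3 209.8 106.6  76.2] [ 0.566 -0.06   0.014]
handle_mid 0.87 [305.3 211.7  49.8  71.5] [ 0.556 -0.052  0.055]
pointer 0.96 [307.9 212.1 112.9  72.8] [ 0.559 -0.059  0.022]
cap_mid 0.66 [303.7 206.3  19.8  20.3] [ 0.568 -0.047  0.07 ]
spanner_grip 0.81 [308.1 144.8  50.1  19.9] [ 0.738 -0.058  0.005]
spanner_grip 0.43 [308.2 212.2 112.   70.9] [ 0.561 -0.06   0.005]
mug 0.93 [113.6 246.   40.8  40. ] [0.461 0.413 0.09 ]
mug 0.54 [303.2 207.   22.4  21. ] [ 0.564 -0.046  0.09 ]
pencil_pot 0.58 [466.9 221.6  40.6  30.9] [ 0.533 -0.438  0.1  ]
pencil_pot 0.35 [303.  214.3  52.   67.8] [ 0.545 -0.045  0.1  ]
jar 0.6 [455.3 307.2  31.   24.3] [ 0.328 -0.417  0.07 ]
tape_roll 0.83 [253.4 160.2  28.   28. ] [0.692 0.083 0.02 ]
eraser 0.74 [236.9 232.3  13.3  23.3] [0.505 0.121 0.013]
rule 0.74 [285.2 270.5  76.   27.3] [ 0.411 -0.004  0.006]
scene [[0.543, -0.512, 0.666, 1.685], [0.84, 0.353, -0.413, -0.68], [-0.023, 0.784, 0.621, 1.095]] 526.
[... 845 characters left out ...]
positions': array([-1.19689652,  0.38337961,  0.01636567,  1.37009679, -0.00631137,
        1.38819395, -0.04645628]), 'qd': array([-0.00054897, -0.00015976,  0.00165571, -0.00035388,  0.00189281,
        0.00087537,  0.0013311 ]), 'effort': array([ 7.96392997e-04, -6.27352309e+01,  8.43789149e-01, -3.72074997e+01,
        1.67331513e-02,  3.33993390e-03, -8.04033448e-06]), 'tool_pos': array([0.26434604, 0.56633475, 0.40469325]), 'tool_rot': array([ 2.16609405e-01,  9.76258349e-01, -6.42419097e-06, -4.42243941e-05]), 'contact_force': array([ 0.11700445,  0.26875786, -0.51266622]), 'moment': array([-0.02677759,  0.00797495, -0.01150965]), 'grasp_force': 0.0, 'grip_width': 0.08518973943330832}
```

```bash
python3 - <<'E'
from h import *
a=imaging.get_image("top")["pixels"][140:300,220:380,::-1]
b=imaging.get_image("scene")["pixels"][180:290,190:350,::-1]
a=cv2.resize(a,None,fx=3.6,fy=3.6,interpolation=cv2.INTER_CUBIC)
cv2.imwrite("pics/t1.png",a); cv2.imwrite("pics/s1.png",cv2.resize(b,None,fx=5,fy=5,interpolation=cv2.INTER_CUBIC))
E
```

```text
(no output)
```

View pics/t1.png

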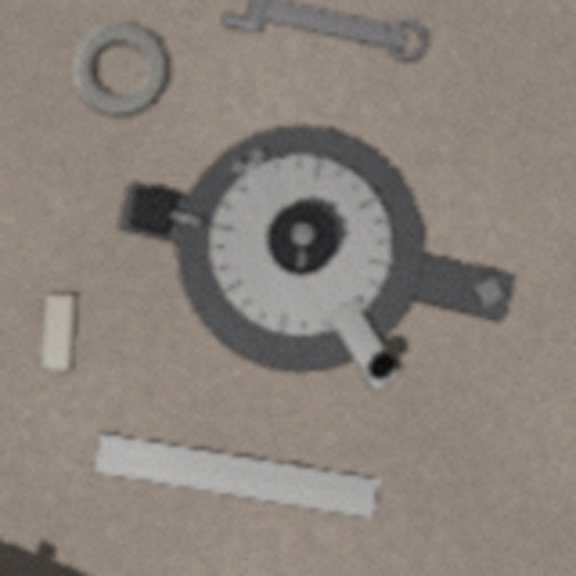

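View pics/s1.png

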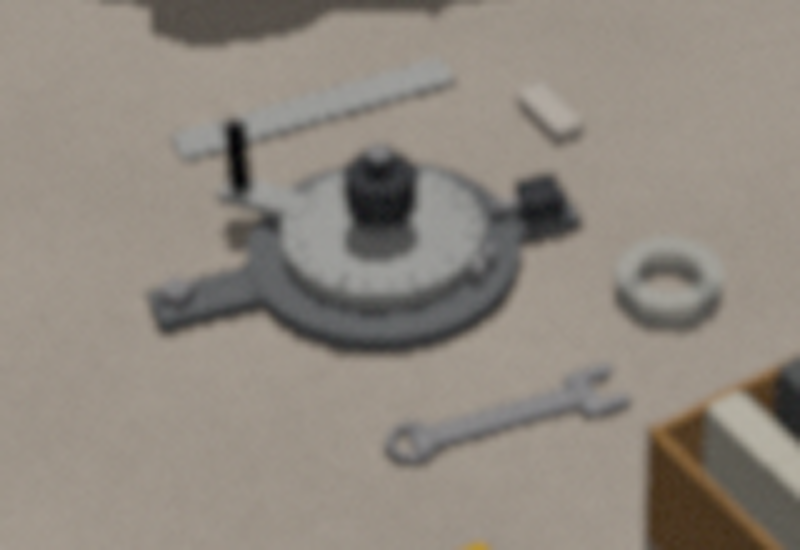

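The top crop shows the handle top at about (326,241), the pointer at (356,221), the disc centre at (303,208) and the stud top at (304,205). In the scene view the handle top is at (237,205), the pointer at (226,238) and the stud top at (266,211). A box stands beyond the spanner.

```bash
python3 - <<'E'
from h import *
from scipy.optimize import least_squares
t=imaging.get_image("top"); s=imaging.get_image("scene")
P=[(t,326.1,241.4,.08,'h'),(t,356.1,220.8,.022,'p'),(t,303.3,207.8,.0295,'c'),(t,303.9,204.7,.09,'c'),(t,303.9,208.9,.014,'c'),
(s,237,205,.08,'h'),(s,225.6,238.4,.022,'p'),(s,265.8,211,.09,'c'),(s,266.5,225.8,.0295,'c')]
for im,u,v,z,n in P: print(n,z,np.round(at_z(im,u,v,z)*1000,1))
def pt(q,n,z):
    cx,cy,ps,h=q
    if n=='c': return [cx,cy,z]
    r,a=(.136,ps) if n=='p' else (.102,ps+h)
    return [cx+r*np.cos(a),cy+r*np.sin(a),z]
f=lambda q: np.concatenate([proj(im,pt(q,n,z))-[u,v] for im,u,v,z,n in P])
r=least_squares(f,[.565,-.05,-1.8,-.8]); print(r.x,np.round(r.fun,1))
q=r.x; print("handle",pt(q,'h',0),"notch",pt([*q[:3],0],'h',0))
print("box corner",at_z(s,190+650/5,180+430/5,.1))
st=bot.read_state(); from scipy.spatial.transform import Rotation as R; print(R.from_quat(st["tool_rot"]).as_matrix().round(3))
E
```

```text
h 0.08 [ 482.4 -102.    80. ]
p 0.022 [ 538.8 -181.1   22. ]
c 0.0295 [568.9 -47.1  29.5]
c 0.09 [569.2 -47.2  90. ]
c 0.014 [567.9 -48.9  14. ]
h 0.08 [481.9 -97.3  80. ]
p 0.022 [ 542.4 -176.8   22. ]
c 0.09 [571.3 -44.3  90. ]
c 0.0295 [570.2 -43.9  29.5]
[ 0.56931259 -0.04659955 -1.78845015 -0.79693802] [-0.6 -0.1 -0.7 -0.5 -0.2 -0.2 -0.2 -0.  -0.9 -0.6 -0.7  0.5 -1.1 -0.1
 -1.  -0.1 -0.9  0.2]
handle [np.float64(0.4826875511644786), np.float64(-0.10045214461753856), 0] notch [np.float64(0.5472867755931781), np.float64(-0.14619304097452457), 0]
box corner [ 0.87040369 -0.0558738   0.1       ]
[[-0.906  0.423 -0.   ]
 [ 0.423  0.906 -0.   ]
 [ 0.    -0.    -1.   ]]
```

>>> drive_tool(
  motion=[
    [[3,-3.4,0,0,0,0,8.5],[3,-3.4,0,0,0,0,8.5],[3,-3.4,0,0,0,0,8.5],[3,-3.4,0,0,0,0,8.5],[3,-3.4,0,0,0,0,8.5],[3,-3.4,0,0,0,0,8.5],[3,-3.4,0,0,0,0,8.5],[3,-3.4,0,0,0,0,8.5],[-0.2,-3.95,0,0,0,0,8.5],[-0.2,-3.95,0,0,0,0,8.5],[-0.2,-3.95,0,0,0,0,8.5],[-0.2,-3.95,0,0,0,0,8.5],[-0.2,-3.95,0,0,0,0,8.5],[-0.2,-3.95,0,0,0,0,8.5],[-0.2,-3.95,0,0,0,0,8.5],[-0.2,-3.95,0,0,0,0,8.5],[-0.2,-3.95,0,0,0,0,8.5],[-0.2,-3.95,0,0,0,0,8.5],[0,0,0,0,0,0,8.5],[0,0,0,0,0,0,8.5]],
  ],
  grip_force=60,
)

```text
time_s: 3.9
tool_pos: [0.4844, -0.1002, 0.4047]
tool_rot: [0.217, 0.976, 0.0, -0.0]
contact_force: [-0.4, 0.1, 0.1]
grip_width: 0.0849
grasp_force: 0.0
```

```bash
python3 - <<'E'
from h import *
im=imaging.get_image("wrist"); save(im,"w1.png",1.4)
for p in ([.4827,-.1005,.08],[.5693,-.0466,.09],[.5400,-.1794,.022]): print(proj(im,p).round(1)*1.4)
for t in("handle_mid","cap_mid","pointer"): print(t,[(round(d["score"],2),np.round(d["rect"],1)) for d in imaging.spot_in("wrist",t)[:2]])
print(bot.read_state()["joint_positions"])
E
```

```text
[385.   268.24]
[507.22 349.02]
[330.68 348.88]
handle_mid [(0.55, array([333.8, 219.8, 143.3, 105.2]))]
cap_mid [(0.86, array([356.9, 235.8,  53.8,  53.2]))]
pointer [(0.67, array([336.9, 216.6, 231.7, 135.6]))]
[-0.3071727   0.09809582  0.48268043  1.73663653 -0.04711915  1.31845506
  1.32139627]
```

View pics/w1.png

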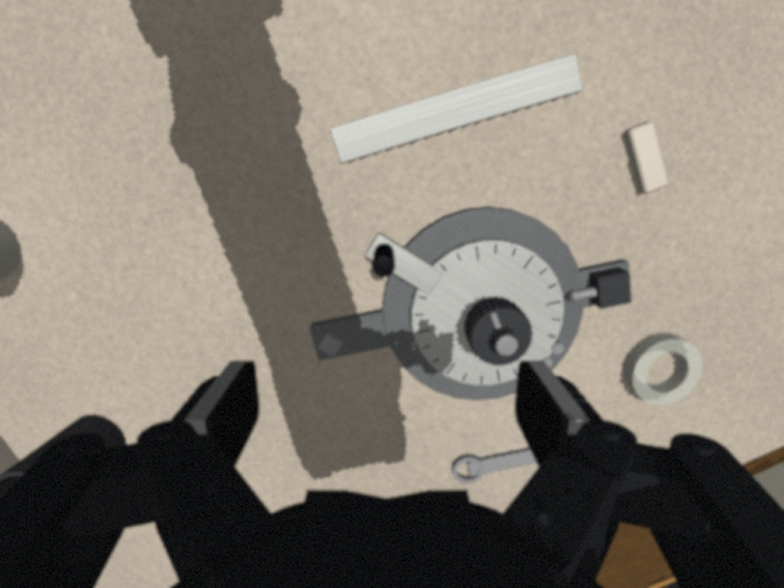

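The wrist view shows the handle top at about (385,266) and the stud top at (507,344) in the enlarged picture. Both are within 5 px of what I predicted, so the fit holds.

```bash
python3 - <<'E'
from h import *
im=imaging.get_image("wrist")
for u,v,z in((385,266,.08),(507,344,.09),(330,344,.022)): print(at_z(im,u/1.4,v/1.4,z).round(4))
E
```

```text
[ 0.4813 -0.0992  0.08  ]
[ 0.5656 -0.0446  0.09  ]
[ 0.5359 -0.1772  0.022 ]
```

>>> drive_tool(
  motion=[
    [[-0.2,0,-3,0,0,0,8.5],[0,0,-3,0,0,0,8.5],[0,0,-3,0,0,0,8.5],[0,0,-3,0,0,0,8.5],[0,0,-3,0,0,0,8.5],[0,0,-3,0,0,0,8.5],[0,0,-0.8,0,0,0,8.5],[0,0,0,0,0,0,0],[0,0,0,0,0,0,0],[0,0,0,0,0,0,0],[0,0,0,0,0,0,0],[0,0,0,0,0,0,0],[0,0,0,0,0,0,0],[0,0,0,0,0,0,0],[0,0,0,0,0,0,0]],
  ],
  grip_force=60,
)

```text
time_s: 6.02
tool_pos: [0.4823, -0.1012, 0.2174]
tool_rot: [0.217, 0.976, -0.0, 0.0]
contact_force: [-2.7, -2.0, 4.7]
grip_width: 0.0145
grasp_force: 58.3
```

>>> drive_tool(
  motion=[
    [[0.58,-0.8,0,0,0,0,0],[0.66,-0.75,0,0,0,0,0],[0.72,-0.68,0,0,0,0,0],[0.79,-0.6,0,0,0,0,0],[0.84,-0.53,0,0,0,0,0],[0.89,-0.44,0,0,0,0,0],[0.93,-0.35,0,0,0,0,0],[0.96,-0.26,0,0,0,0,0],[0,0,0,0,0,0,0],[0,0,0,0,0,0,0]],
  ],
)

```text
time_s: 7.28
tool_pos: [0.5466, -0.147, 0.2175]
tool_rot: [0.218, 0.976, -0.001, 0.002]
contact_force: [3.5, -6.6, -1.7]
grip_width: 0.0146
grasp_force: 59.1
```

>>> drive_tool(
  motion=[
    [[0,0,0,0,0,0,8.5],[0,0,0,0,0,0,8.5],[0,0,0,0,0,0,8.5],[0,0,0,0,0,0,8.5],[0,0,3,0,0,0,8.5],[0,0,3,0,0,0,8.5],[0,0,3,0,0,0,8.5],[0,0,3,0,0,0,8.5],[0,0,3,0,0,0,8.5],[0,0,3,0,0,0,8.5],[0,0,0,0,0,0,8.5]],
  ],
)

```text
time_s: 8.65
tool_pos: [0.5465, -0.1451, 0.3993]
tool_rot: [0.217, 0.976, 0.0, 0.002]
contact_force: [0.0, 0.4, -0.3]
grip_width: 0.0855
grasp_force: 0.0
```

```bash
python3 - <<'E'
from h import *
im=imaging.get_image("wrist"); save(im,"w2.png",1.4)
t=imaging.get_image("top"); save(t,"t2.png",5,(250,160,390,260))
print(bot.read_state()["joint_positions"].round(3), bot.read_state()["tool_pos"])
for p in ([.546,-.145,.08],[.568,-.0458,.09]): print(proj(im,p)*1.4,(proj(t,p)-[250,160])*5)
E
```

```text
[-0.207  0.273  0.506  1.573 -0.135  1.33   1.45 ] [ 0.54594474 -0.14465707  0.39644979]
[385.74460089 269.38944998] [470.64960435 276.89827038]
[540.44689676 239.68097001] [266.5595589  226.01988254]
```

View pics/w2.png

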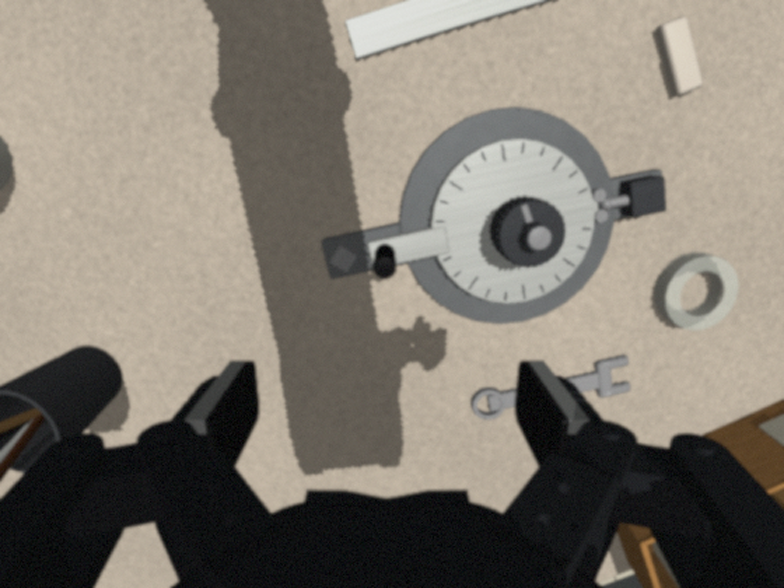

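View pics/t2.png

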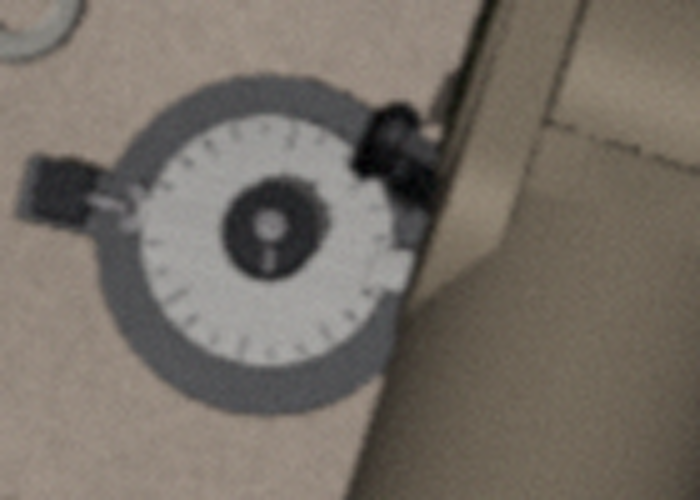

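>>> drive_tool(
  motion=[
    [[0.22,0.99,0,0,0,0.18,8.5],[0.22,0.99,0,0,0,0.18,8.5],[0.22,0.99,0,0,0,0.18,8.5],[0.22,0.99,0,0,0,0.18,8.5],[0.22,0.99,0,0,0,0.18,8.5],[0.22,0.99,0,0,0,0.18,8.5],[0.22,0.99,0,0,0,0.18,8.5],[0.22,0.99,0,0,0,0.18,8.5],[0.22,0.99,0,0,0,0.18,8.5],[0.22,0.99,0,0,0,0.18,8.5],[0,0,0,0,0,0.18,8.5],[0,0,0,0,0,0.18,8.5],[0,0,0,0,0,0.18,8.5],[0,0,0,0,0,0.18,8.5],[0,0,0,0,0,0.18,8.5],[0,0,0,0,0,0.18,8.5],[0,0,0,0,0,0.18,8.5],[0,0,0,0,0,0,8.5],[0,0,0,0,0,0,8.5]],
  ],
)

```text
time_s: 11.12
tool_pos: [0.5706, -0.0092, 0.3409]
tool_rot: [0.87, -0.489, -0.011, 0.061]
contact_force: [0.4, 0.9, 0.8]
grip_width: 0.0851
grasp_force: 0.0
```

```bash
python3 - <<'E'
from h import *
from scipy.spatial.transform import Rotation as R
im=imaging.get_image("wrist"); save(im,"w3.png",1.4)
s=bot.read_state(); print(s["joint_positions"].round(3), s["tool_pos"],R.from_quat(s["tool_rot"]).as_matrix().round(3).tolist())
for p in ([.546,-.145,.08],[.568,-.0458,.09]): print(proj(im,p)*1.4)
E
```

```text
[ 0.841  0.876 -1.525  1.54   0.902  1.676  3.013] [ 0.57067332 -0.00918726  0.3417383 ] [[0.522, -0.85, -0.077], [-0.852, -0.514, -0.097], [0.043, 0.116, -0.992]]
[500.66533531 117.24362323]
[369.11552407 262.0368206 ]
```

View pics/w3.png

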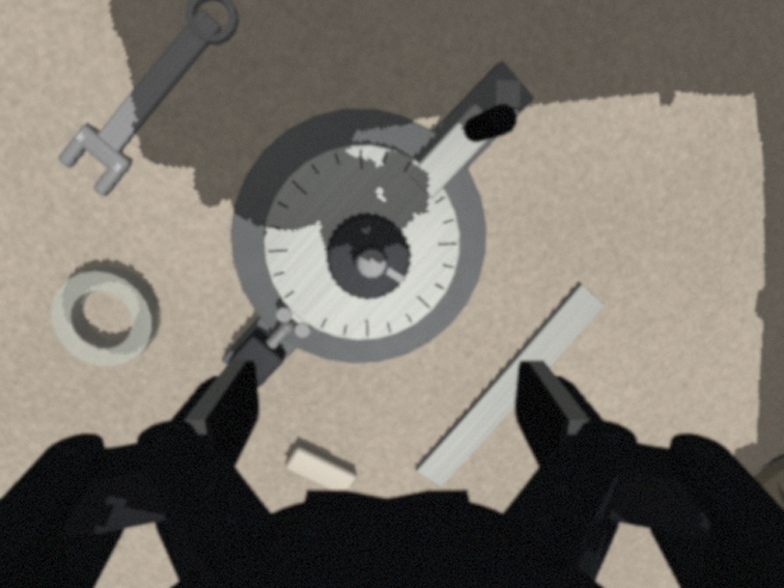

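The gripper is over the head and the stud is at (371,263), as predicted, with the plunger still seated. Joint 7 ran to its upper limit, though, which tilted the tool, so I need to unwind it.

```bash
cat > corr.py <<'E'
import sys
from h import *
from scipy.spatial.transform import Rotation as R
x,y,z,a,n=map(float,sys.argv[1:]); a=np.radians(a)
s=bot.read_state(); Y=np.array([np.cos(a),np.sin(a),0]); Z=np.array([0,0,-1.]); T=np.c_[np.cross(Y,Z),Y,Z]
C=R.from_quat(s["tool_rot"]); 
Yc=C.as_matrix()[:,1]; print("yaw",np.degrees(np.arctan2(Yc[1],Yc[0])).round(2))
# tilt fix first (shortest), then pure yaw
zc=C.as_matrix()[:,2]; ax=np.cross(zc,Z); ax*=np.arcsin(np.linalg.norm(ax))/max(np.linalg.norm(ax),1e-9)
C2=R.from_rotvec(ax)*C; rv=(R.from_matrix(T)*C2.inv()).as_rotvec()
print("tilt",ax.round(4),"yawrot",rv.round(4),"/n",rv[2]/n,"shift cm",((np.array([x,y,z])-s["tool_pos"])*100).round(2))
print("j",s["joint_positions"].round(3),"F",s["contact_force"].round(1),"M",s["moment"].round(2),"w",s["grip_width"],s["grasp_force"],s["time_s"])
E
python3 corr.py .568 -.0456 .40 97 12
```

```text
yaw -148.81
tilt [ 0.097  -0.0772  0.    ] yawrot [ 0.     -0.     -1.9955] /n -0.16628750846257673 shift cm [-0.27 -3.64  5.83]
j [ 0.841  0.876 -1.525  1.54   0.902  1.676  3.013] F [-0.3  0.2 -0.2] M [ 0.05 -0.08 -0.03] w 0.08518679256863242 0.0 11.175
```

>>> drive_tool(
  motion=[
    [[0,0,0.5,0,0,-0.166,8.5],[0,0,0.5,0,0,-0.166,8.5],[0,0,0.5,0,0,-0.166,8.5],[0,0,0.5,0,0,-0.166,8.5],[0,0,0.5,0,0,-0.166,8.5],[0,0,0.5,0,0,-0.166,8.5],[0,-0.6,0.5,0,0,-0.166,8.5],[0,-0.6,0.5,0,0,-0.166,8.5],[0,-0.6,0.5,0,0,-0.166,8.5],[0,-0.6,0.5,0,0,-0.166,8.5],[0,-0.6,0.5,0,0,-0.166,8.5],[0,-0.6,0.3,0,0,-0.166,8.5],[0,0,0,0,0,0,8.5],[0,0,0,0,0,0,8.5]],
  ],
)

```text
time_s: 12.92
tool_pos: [0.5706, -0.0451, 0.3996]
tool_rot: [-0.065, 0.996, 0.057, -0.024]
contact_force: [-0.2, -0.9, -0.1]
grip_width: 0.085
grasp_force: 0.0
```

```bash
python3 corr.py .568 -.0456 .30 97 12
```

```text
yaw 97.29
tilt [-0.1113 -0.0558 -0.    ] yawrot [ 0.      0.     -0.0075] /n -0.0006263473871079785 shift cm [-0.26 -0.05 -9.96]
j [ 0.895  0.592 -1.248  1.459  0.436  1.503  1.366] F [-0.2 -0.9 -0.1] M [-0.12 -0.08 -0.01] w 0.08498704390631637 0.0 12.925
```

>>> drive_tool(
  motion=[
    [[-0.13,0,-2,-0.0555,-0.028,0,8.5],[-0.13,0,-2,-0.0555,-0.028,0,8.5],[0,0,-2,0,0,0,8.5],[0,0,-2,0,0,0,8.5],[0,0,-2,0,0,0,8.5],[0,0,0,0,0,0,8.5]],
  ],
)

```text
time_s: 13.68
tool_pos: [0.5678, -0.0468, 0.2965]
tool_rot: [-0.062, 0.998, 0.001, -0.002]
contact_force: [0.4, -0.5, 0.2]
grip_width: 0.0849
grasp_force: 0.0
```

```bash
python3 corr.py .568 -.0456 .217 97 12; python3 - <<'E'
from h import *
im=imaging.get_image("wrist"); save(im,"w4.png",1.4)
for p in ([.546,-.145,.08],[.568,-.0458,.09],[.568,-.0458,.075]): print(proj(im,p)*1.4)
E
```

```text
yaw 97.14
tilt [-0.0025 -0.0047 -0.    ] yawrot [ 0.      0.     -0.0025] /n -0.00020432392111723185 shift cm [ 0.02  0.12 -7.95]
j [ 0.856  0.625 -1.16   1.636  0.59   1.285  1.284] F [ 0.4 -0.5  0.2] M [-0.01 -0.01  0.01] w 0.0849320924503596 0.0 13.675
[165.78280499 255.95213508]
[385.79304695 338.17149133]
[385.74814639 325.78124308]
```

View pics/w4.png

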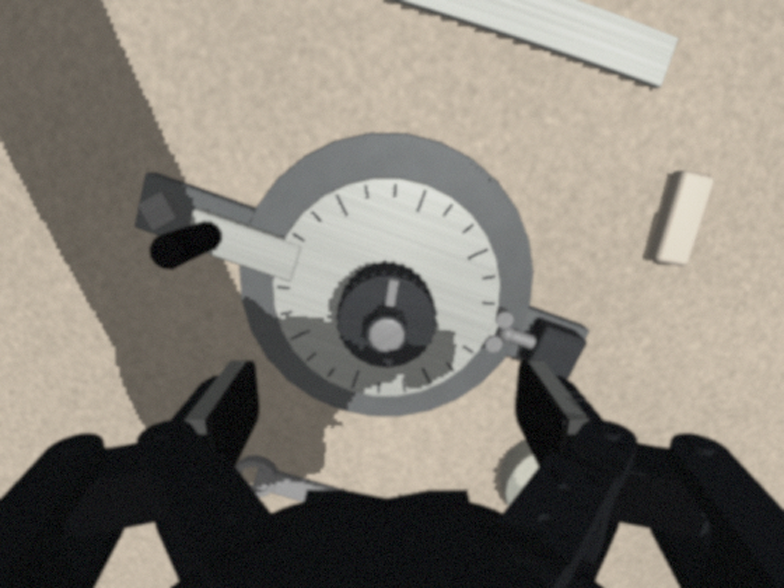

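The stud is at (386,335), centred between the fingers. The handle base lies on the line from the head's axis to the pointer, so the head is in its notch. Next I lower onto the cap and grip it.

>>> drive_tool(
  motion=[
    [[0,0.1,-2,0,0,0,8.5],[0,0,-2,0,0,0,8.5],[0,0,-2,0,0,0,8.5],[0,0,-1.9,0,0,0,8.5],[0,0,0,0,0,0,8.5],[0,0,0,0,0,0,0],[0,0,0,0,0,0,0],[0,0,0,0,0,0,0],[0,0,0,0,0,0,0],[0,0,0,0,0,0,0],[0,0,0,0,0,0,0]],
  ],
  grip_force=50,
)

```text
time_s: 15.1
tool_pos: [0.5687, -0.0461, 0.2207]
tool_rot: [-0.062, 0.998, -0.0, 0.0]
contact_force: [-1.7, -3.2, 6.7]
grip_width: 0.0447
grasp_force: 50.2
```

```bash
python3 corr.py .568 -.0456 .217 97 12
```

```text
yaw 97.09
tilt [0.0002 0.0003 0.    ] yawrot [-0.      0.     -0.0015] /n -0.00012794813987282517 shift cm [-0.07  0.05 -0.37]
j [ 0.81   0.703 -1.088  1.707  0.675  1.158  1.225] F [-1.7 -3.2  6.7] M [-0.68  0.35  0.  ] w 0.04473498934899929 50.22123456001282 15.1
```

>>> drive_tool(
  motion=[
    [[0,0,-0.016,0,0,-0.17,0],[0,0,-0.016,0,0,-0.17,0],[0,0,-0.016,0,0,-0.17,0],[0,0,-0.016,0,0,-0.17,0],[0,0,-0.016,0,0,-0.17,0],[0,0,-0.016,0,0,-0.17,0],[0,0,-0.016,0,0,-0.17,0],[0,0,-0.016,0,0,-0.17,0],[0,0,-0.016,0,0,-0.17,0],[0,0,-0.016,0,0,-0.17,0],[0,0,0,0,0,0,0],[0,0,0,0,0,0,0]],
  ],
)

```text
time_s: 16.6
tool_pos: [0.5678, -0.0468, 0.2191]
tool_rot: [0.709, 0.705, -0.001, 0.001]
contact_force: [-8.6, -5.4, 12.2]
grip_width: 0.0444
grasp_force: 50.5
```

```bash
python3 corr.py .568 -.0456 .217 97 12
```

```text
yaw -0.35
tilt [0.0021 0.0006 0.    ] yawrot [0.     0.     1.6992] /n 0.1415971366441822 shift cm [ 0.02  0.12 -0.21]
j [ 0.593  0.541 -0.738  1.72   0.415  1.042 -0.294] F [-8.6 -5.4 12.2] M [-1.11  1.81 -0.08] w 0.04437461249041193 50.49574613571167 16.6
```

>>> drive_tool(
  motion=[
    [[0.05,0.05,-0.016,0,0,-0.17,0],[0,0,-0.016,0,0,-0.17,0],[0,0,-0.016,0,0,-0.17,0],[0,0,-0.016,0,0,-0.17,0],[0,0,-0.016,0,0,-0.17,0],[0,0,-0.016,0,0,-0.17,0],[0,0,-0.016,0,0,-0.17,0],[0,0,-0.01,0,0,-0.1,0],[0,0,0,0,0,0,0],[0,0,0,0,0,0,0]],
  ],
)

```text
time_s: 17.85
tool_pos: [0.5674, -0.0458, 0.2178]
tool_rot: [0.991, 0.137, -0.001, 0.002]
contact_force: [-13.1, -3.8, 15.6]
grip_width: 0.0445
grasp_force: 51.0
```

```bash
python3 corr.py .568 -.0456 .217 97 12
```

```text
yaw -74.24
tilt [ 0.0036 -0.0018  0.    ] yawrot [-0.      0.      2.9887] /n 0.2490564599920441 shift cm [ 0.06  0.02 -0.08]
j [ 0.394  0.475 -0.471  1.73   0.254  0.999 -1.466] F [-13.1  -3.8  15.6] M [-0.61  2.96 -0.11] w 0.044507620324555325 50.99298655986786 17.85
```

>>> drive_tool(
  motion=[
    [[0.06,0.02,0.03,0,0,-0.06,0],[0,0,0,0,0,-0.06,0],[0,0,0,0,0,-0.06,0],[0,0,0,0,0,-0.06,0],[0,0,0,0,0,0,0],[0,0,0,0,0,0,0]],
  ],
)

```text
time_s: 18.6
tool_pos: [0.5677, -0.0456, 0.2176]
tool_rot: [1.0, 0.018, -0.002, 0.002]
contact_force: [-15.3, -2.9, 14.3]
grip_width: 0.0448
grasp_force: 50.8
```

```bash
python3 corr.py .568 -.0456 .217 97 12
```

```text
yaw -87.98
tilt [ 0.0036 -0.0034  0.    ] yawrot [ 0.      0.     -3.0546] /n -0.2545492110542834 shift cm [ 0.03 -0.   -0.06]
j [ 0.357  0.468 -0.423  1.73   0.226  0.996 -1.686] F [-15.3  -2.9  14.3] M [-0.54  2.97 -0.11] w 0.04477566573759756 50.79171538352966 18.6
```

>>> drive_tool(
  motion=[
    [[0,0,0,0,0,-0.05,0],[0,0,0,0,0,-0.05,0],[0,0,0,0,0,-0.05,0],[0,0,0,0,0,-0.03,0],[0,0,0,0,0,0,0],[0,0,0,0,0,0,0]],
  ],
)

```text
time_s: 19.35
tool_pos: [0.5684, -0.0456, 0.2175]
tool_rot: [0.997, -0.071, -0.001, 0.002]
contact_force: [-9.0, -3.2, 7.0]
grip_width: 0.0447
grasp_force: 51.0
```

```bash
python3 corr.py .568 -.0456 .217 97 12
```

```text
yaw -98.18
tilt [ 0.0041 -0.0013  0.    ] yawrot [ 0.     -0.     -2.8766] /n -0.2397168651550513 shift cm [-0.04 -0.   -0.05]
j [ 0.328  0.463 -0.387  1.73   0.208  0.99  -1.85 ] F [-9.  -3.2  7. ] M [-0.94  1.6   0.94] w 0.04470932338452374 50.985002517700195 19.35
```

>>> drive_tool(
  motion=[
    [[0,0,0,0,0,-0.03,0],[0,0,0,0,0,0,0],[0,0,0,0,0,0,0],[0,0,0,0,0,0,0]],
  ],
)

```text
time_s: 19.85
tool_pos: [0.5688, -0.0457, 0.2175]
tool_rot: [0.996, -0.086, 0.0, 0.002]
contact_force: [-5.7, -5.3, 4.1]
grip_width: 0.0448
grasp_force: 51.0
```

```bash
python3 corr.py .568 -.0456 .217 97 12
python3 - <<'E'
from h import *
s=imaging.get_image("scene"); w=imaging.get_image("wrist")["pixels"][:,:,::-1]
b=s["pixels"][180:270,190:330,::-1]
b=cv2.resize(b,(560,360),interpolation=cv2.INTER_CUBIC)
w=cv2.resize(w[100:340,100:460],(360,240))
c=np.zeros((600,560,3),np.uint8); c[:360]=b; c[360:,:360]=w; cv2.imwrite("pics/c5.png",c)
E
```

```text
yaw -99.9
tilt [ 0.0042 -0.0002  0.    ] yawrot [-0.      0.     -2.8467] /n -0.23722467802946598 shift cm [-0.08  0.01 -0.05]
j [ 0.324  0.462 -0.381  1.73   0.205  0.988 -1.878] F [-5.7 -5.3  4.1] M [-1.04  0.98  1.05] w 0.04477977487497721 51.029123067855835 19.85
```

View pics/c5.png

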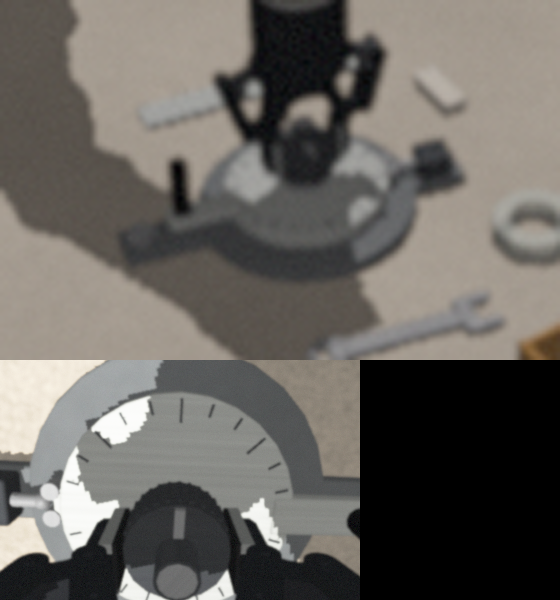

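The plunger still sits between its two balls. The torque has levelled off at about 1 N m, so the cap is bottomed out, with only slight slip shown by the rib against the fingers. Next I back it off a quarter turn.

>>> drive_tool(
  motion=[
    [[0,0,0.015,0,0,0.08,0],[0,0,0.015,0,0,0.16,0],[0,0,0.015,0,0,0.16,0],[0,0,0.015,0,0,0.16,0],[0,0,0.015,0,0,0.16,0],[0,0,0.015,0,0,0.16,0],[0,0,0.015,0,0,0.16,0],[0,0,0.015,0,0,0.16,0],[0,0,0.015,0,0,0.16,0],[0,0,0.015,0,0,0.16,0],[0,0,0,0,0,0.08,0],[0,0,0,0,0,0,0],[0,0,0,0,0,0,0],[0,0,0,0,0,0,0]],
  ],
)

```text
time_s: 21.7
tool_pos: [0.5683, -0.0452, 0.2189]
tool_rot: [0.756, 0.654, -0.001, -0.0]
contact_force: [-8.3, -2.9, 8.4]
grip_width: 0.0447
grasp_force: 51.6
```

```bash
python3 corr.py .568 -.0456 .217 -8 12
python3 - <<'E'
from h import *
w=imaging.get_image("wrist"); save(w,"w6.png",2,(100,100,460,390))
E
```

```text
yaw -8.31
tilt [ 0.0008 -0.001   0.    ] yawrot [-0.      0.      0.0053] /n 0.0004456163825781794 shift cm [-0.03 -0.04 -0.19]
j [ 0.568  0.533 -0.707  1.719  0.394  1.038 -0.42 ] F [-8.3 -2.9  8.4] M [-0.4   1.88  0.02] w 0.04473332241640319 51.5823769569397 21.7
```

View pics/w6.png

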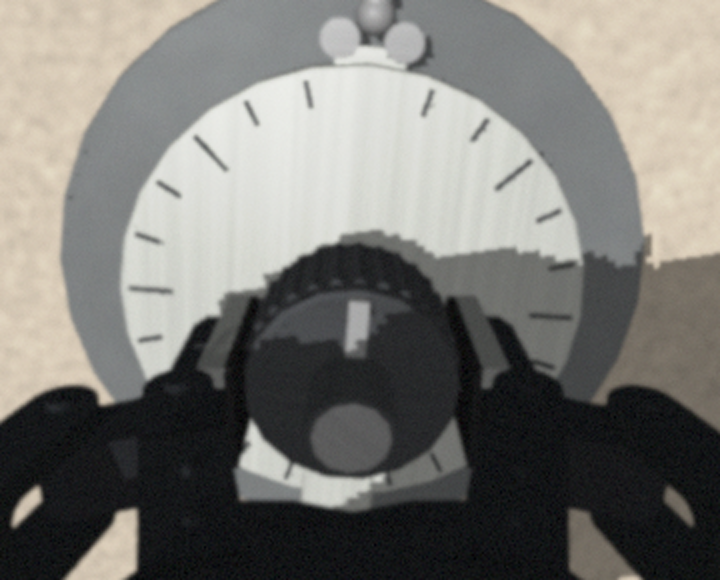

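The rib sits about 6° right of the view's axis. That puts the cap about 1.54 rad above the stop, and the tool's own turn gives 1.6. The plunger is between its balls and the grip is 51 N.

```bash
python3 -c "
from cell import bot; print(bot.sign_off())"
```

```text
the job is handed in; nothing more can be done
None
```

I handed the job in with the head in its notch, the cap bottomed out and then backed off about a quarter turn (1.54–1.6 rad by my estimates), and the gripper still holding it at about 51 N; sign-off returned no verdict.

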